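Hold down the plate stack at the street-food stall

ROBOT

A 6-joint arm with a two-finger parallel gripper is mounted at the origin on the work surface. World frame = base frame: x ahead of the robot, y to its left, z up, the work surface at z = 0. Lengths are in m, angles in rad, forces in N, time in s.
With the tool pointing down it reaches from about 0.35 to 0.775 m from the base axis. Payload 5.5 kg.
Tool frame: the origin (TCP) lies midway between the tips of the shut fingers; the grasp point (between the pads) lies 19 mm behind it; z points along the fingers, y is the direction in which the jaws open and shut (so a half turn about z gives the same grasp; the last joint's range is limited). The gripper opens to 85 mm and grips with 20 to 120 N. Pads are 22 mm wide; open, the fingers measure 114 mm over their backs; the gripper's body (76 mm by 85 mm) begins 54 mm behind the grasp point. The pads swing forward as they close: fully open they stand 13 mm farther back than shut.
Start: joints at [1.168, 0.313, 0.046, 1.304, 0, 1.431], TCP at [0.149, 0.555, 0.231] pointing down, gripper open.
Joint ranges: [-2.76, 2.76], [-0.86, 1.69], [-1.03, 1.26], [-2.2, 2.34], [-1.47, 1.5], [-3.14, 3.14]. Speed limits (rad/s): [2.57, 2.57, 3.14, 3.14, 3.14, 3.14].

INTERFACE

Orientations are given as a unit quaternion [w, x, y, z].
In Python, from workcell import env gives the robot as it stands.
- The arm moves only by the shell command python3 -m creep 'ROWS' [OPENING] [FORCE]. ROWS is JSON, a list of rows, each a list of 6 numbers: the shift along the tool's x, y, z in m, then the turn, a rotation vector about the tool's x, y, z in degrees. A call has exactly 8 rows; each row is the pose to reach, as a shift and turn from the pose commanded when the call began, along the tool's axes at that moment; what a row does not reach only later rows make up. A row lasts 1/10 s, in which the tool goes at most 50 mm and 8.59 degrees, less where a joint would pass 70% of its speed; a pose out of reach is approached as far as the arm can. A call with a gripper value outside its range is refused whole. OPENING is the finger opening in m, from 0 to 0.0854, set as the call begins (- or left out, the last holds). The fingers move at their own pace and stop on an object; FORCE is the grip in N (left out, the last holds). Time passes only in rows, so rows that repeat a pose let the fingers close, or fill a call up. It gives the time, the measured TCP pose, the force and the opening at its end, in the units of the state.
- env.get_state(): the state, without advancing time (a new reading comes with each control period).
- env.read_camera(name): name is "scene" or "top" or "wrist"; returns (picture, depth): 480x640x3 uint8, blue, green, red; 480x640 float32, m along the optical axis (not along the pixel's ray), 0 where there is no reading.
- env.camera_params(name): a dict with "fx", "fy", "cx", "cy" (pixels), "position" and "orientation" of the camera in the world. Camera axes: x right, y up, looking along -z (the intrinsics and any distortion apply to the point x, -y, -z); pixel columns grow to the right and rows downward; lengths in m; the calibration is good to about 2 mm. A picture is of the moment at which its call begins: read the wrist's pose just before it. camera_params takes no time and is no camera call; for the wrist camera it gives the pose at the moment of the call.
- env.hand_in(): hands the job in, once; it reports no verdict.
The state is a dict: "clock": time; "joint_pos": joint angles; "qvel": joint speeds; "tau": joint torques, N m; "tcp_pos": TCP position; "orientation": TCP orientation; "wrist_force": force on the tool from outside, world axes, zero at the start; "ft_torque": the same for the moment, N m; "finger_gap": finger opening in m.
Only numpy, scipy, OpenCV 4.12 (cv2) and the standard library are available. Lean on these libraries where they do the work, as an engineer would, in place of code of your own. Each camera call takes 0.05 s, during which the arm holds its last target. There are 200 camera calls.

TASK

A stack of upturned plates stands in the plate holder and the wind is getting up. With the yellow clamp lever still open, push the red hold-down arm down until its rubber foot rests gently on the top plate, then swing the yellow lever fully round to its locked stop and let go. Leave the foot resting on the plates, and leave all the stacks and the other things on the table where they are.

Things in the scene. Friction and masses are not known exactly. Their poses are not given: they have to be found in the camera images.
- stand: Plate holder, fixed on the table, placed and turned anew each time. Its frame: x away from its open front, y to the left seen from the front, z up; origin on the table at the centre of the stack's place. A 20 mm steel post stands at x = 120, y = 0, up to z = 312 mm, on a 12 mm thick base plate at x = 100 to 210 and a foot bar at x = 185 to 215, y = -160 to 160.
- shelf_edge (a point): Middle of the front edge of the holder's see-through wire shelf (z = 338 to 348, x = 69 to 245, y = -155 to 155 mm in the stand's frame; 18 mm legs at x = 200, y = +-150; two jars on it). It overhangs the open lever and crowds the knob: reach both from the front with the tool tilted, pointing down and away from the front: 25 to 40 degrees at the knob, 35 to 45 at the lever.
- stop (a joint): Height of the red hold-down arm on the post, in m: 0 at the top (foot underside 170 mm above the table), growing as it is lowered, 155 mm of travel. Friction keeps it where it is left: about 8 N pushes it down, about 16 N lifts it. It is not sprung and the lever does not change its friction.
- foot (a point): Centre of the flat underside of the arm's black rubber foot (56 mm across), at stand x = 0, y = 0. The red arm (22 mm wide) runs from above the foot back to a round red collar (44 mm across, its top 60 mm above the foot's underside) on the post.
- knob_top (a point): Centre of the top of the black round knob (32 mm across, 22 mm high) directly above the foot, 59 mm above its underside. Press or grip it to push the arm down.
- lever (a joint): Angle of the yellow clamp lever in rad: 0 open, sticking out to the left (+y) of the post; 0.85 is the locked stop, where it points forward and left. It turns about the post, anticlockwise seen from above. It stays where it is left; about 2 N at the pin moves it.
- lever_pin (a point): On the axis of the lever's upright yellow pin (16 mm thick, 36 mm tall), 115 mm from the post's axis; the point is 18 mm above the lever's 8 mm thick bar, 18 mm below the pin's top, and 88 mm above the foot's underside. The lever rides up and down with the arm.
- lever_pivot (a point): Point on the post's axis at mid-height of the lever's bar, 22 mm below lever_pin: the lever's centre of rotation.
- stack_low: Stack of 3 tan pressed-leaf plates, upside down, one rigid loose piece, 170 mm across and 30 mm high, flat top 124 mm across. Origin at the centre of its underside. Any one of the three stacks may be the one in the holder, within a few mm of the holder's origin; the other two stand aside.
- stack_low_top (a point): Centre of the flat top of the 30 mm stack.
- stack_mid: The same, 6 plates, 48 mm high.
- stack_mid_top (a point): Centre of the flat top of the 48 mm stack.
- stack_high: The same, 9 plates, 66 mm high.
- stack_high_top (a point): Centre of the flat top of the 66 mm stack.
- oil: Bystander: amber oil bottle, 60 mm across, 170 mm high, origin under its centre.
- salt: Bystander: glass jar, 60 mm across, 80 mm high, origin under its centre.
- cup: Bystander: white cup, 70 mm across, 80 mm high, origin under its centre.
Mind the look-alikes: they are no part of the job. What is shaped like the stack_mid but pink or purple is not meant. What is shaped like the stack_low but pink is not meant.

How it is judged:
On the way, in this order (a step that is already met when the one before it is completed fails the run):
1. the foot rests on the stack in the holder while the lever is still open (below 0.4 rad) (((horizontal distance between stack_low_top and foot below 0.03 m and z of stack_low_top in the frame of foot between -0.003 and 0.003 m) or (horizontal distance between stack_mid_top and foot below 0.03 m and z of stack_mid_top in the frame of foot between -0.003 and 0.003 m) or (horizontal distance between stack_high_top and foot below 0.03 m and z of stack_high_top in the frame of foot between -0.003 and 0.003 m)) and value of joint lever below 0.4 rad), for 0.2 s.
2. the lever is swung to its locked stop (above 0.72 rad) with the foot still on the stack (((horizontal distance between stack_low_top and foot below 0.03 m and z of stack_low_top in the frame of foot between -0.003 and 0.003 m) or (horizontal distance between stack_mid_top and foot below 0.03 m and z of stack_mid_top in the frame of foot between -0.003 and 0.003 m) or (horizontal distance between stack_high_top and foot below 0.03 m and z of stack_high_top in the frame of foot between -0.003 and 0.003 m)) and value of joint lever above 0.72 rad), for 0.2 s.
At the end, for the whole second after the job is handed in: The foot's underside is within 3 mm of the top of the stack in the holder (30 mm sideways), the lever is at more than 0.72 of its 0.85 rad, the stacks are level, at rest and within 30 mm of where they stood, and the bystanders within 40 mm (all of step 2 and distance of each of stack_low, stack_mid, stack_high from where it was at the start of the episode below 0.03 m and angle between each of stack_low, stack_mid, stack_high's own z axis and vertical below 0.08 rad and linear speed of each of stack_low, stack_mid, stack_high below 0.02 m/s and distance of each of oil, salt, cup from where it was at the start of the episode below 0.04 m); the robot touches nothing.
It fails at once if the foot is pressed on a stack with more than 45 N (contact force between stand and stack_low above 45 N or contact force between stand and stack_mid above 45 N or contact force between stand and stack_high above 45 N).
It fails at once if a stack is shoved more than 40 mm or lifted or tipped (distance of any of stack_low, stack_mid, stack_high from where it was at the start of the episode above 0.04 m or angle between any of stack_low, stack_mid, stack_high's own z axis and vertical above 0.25 rad).
It fails at once if a bystander is knocked away (more than 60 mm) (distance of any of oil, salt, cup from where it was at the start of the episode above 0.06 m).
It also fails if it takes over 51 s, if anything falls off the work surface, if the arm or the gripper's body presses on something with over 40 N, if the wrist force passes 120 N, or if a joint passes its speed limit or range.

## Working session

There is one attempt and no reset: what is moved stays moved. The work goes in short steps, Python scripts to look and compute and a shell command to move; the robot and the scene stay as the last step left them, time stands still between calls to the robot, and variables do not carry over. Pictures are saved under pics/ and viewed, about 8 in all and at most 12, crops included, and the job is handed in when it is done.

```bash
ls; mkdir -p pics; python3 - <<'E'
from workcell import env
import cv2,numpy as np
s=env.get_state();print(s)
for n in("scene","top"):
    p=env.camera_params(n);print(n,p)
    im,d=env.read_camera(n);cv2.imwrite(f"pics/{n}0.png",im);np.save(f"pics/{n}0.npy",d)
E
```

```text
pics
{'clock': 0.0, 'joint_pos': array([ 1.16840012e+00,  3.13993206e-01,  4.49895412e-02,  1.30364122e+00,
       -8.59587470e-06,  1.43121669e+00]), 'qvel': array([-0.00043331, -0.00098354, -0.00230977, -0.00060341, -0.00144144,
       -0.00103877]), 'tau': array([ 4.41127395e-04, -4.80630934e+01,  2.98530096e+01,  1.97612605e-02,
        9.98931199e-06,  9.56840474e-07]), 'tcp_pos': array([0.14917904, 0.55476851, 0.23041732]), 'orientation': array([-2.43273682e-04,  1.31030356e-01,  9.91377926e-01, -8.91701835e-04]), 'wrist_force': array([ 0.41062844,  0.23418191, -0.6456612 ]), 'ft_torque': array([0.00737287, 0.07001894, 0.03221263]), 'finger_gap': 0.08517466156603509}
scene {'fx': 564.507172516312, 'fy': 564.507172516312, 'cx': 318.7611967402797, 'cy': 232.2050763721541, 'position': array([0.96648061, 1.08000134, 1.16667388]), 'orientation': array([0.17200126, 0.08771603, 0.4342578 , 0.87985318])}
top {'fx': 457.8594935524703, 'fy': 457.8594935524703, 'cx': 318.9390811028507, 'cy': 244.5733145750716, 'position': array([ 0.33949516, -0.06487255,  1.41883105]), 'orientation': array([-0.70479968, -0.04938451,  0.05689187,  0.70539485])}
```

View pics/scene0.png

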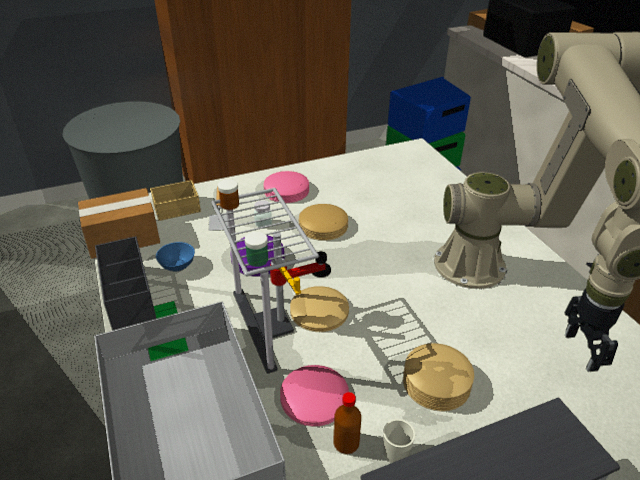

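View pics/top0.png

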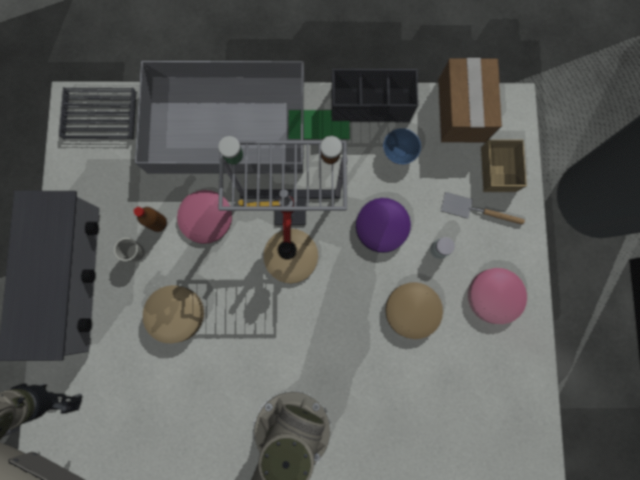

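The holder faces the robot. The stack in the holder is the tan one at top (290,256). The other tan stacks are at (173,313) and (414,310), and the pink and purple ones are decoys. The red arm is at (287,228), the black knob at (287,250), and the yellow lever at (258,203), open to +y.

```bash
cat > h.py <<'E'
import numpy as np,cv2
from scipy.spatial.transform import Rotation as R
def rot(q): return R.from_quat([q[1],q[2],q[3],q[0]])
def pts(d,p):
    v,u=np.mgrid[:480,:640]
    c=np.stack([(u-p['cx'])/p['fx']*d,-(v-p['cy'])/p['fy']*d,-d],-1)
    return c@rot(p['orientation']).as_matrix().T+p['position']
def ray(u,v,p,z):
    r=rot(p['orientation']).apply([(u-p['cx'])/p['fx'],-(v-p['cy'])/p['fy'],-1]);return p['position']+r*(z-p['position'][2])/r[2]
def proj(X,p):
    c=rot(p['orientation']).inv().apply(np.asarray(X)-p['position']);return p['cx']-p['fx']*c[...,0]/c[...,2],p['cy']+p['fy']*c[...,1]/c[...,2]
E
python3 - <<'E'
from h import *
from workcell import env
np.set_printoptions(precision=4,suppress=True)
for n in("top","scene"):
    im=cv2.imread(f"pics/{n}0.png");d=np.load(f"pics/{n}0.npy");p=env.camera_params(n);P=pts(d,p)
    hsv=cv2.cvtColor(im,cv2.COLOR_BGR2HSV);h,s,v=[hsv[...,i].astype(int) for i in range(3)]
    reg=(P[...,0]>.3)&(P[...,0]<.8)&(abs(P[...,1])<.35)&(d>0)
    for nm,m in dict(red=((h<6)|(h>175))&(s>180)&(v>60),yel=(h>17)&(h<32)&(s>180)&(v>90),blk=(v<45)&(P[...,2]>.08)&(P[...,2]<.26)&(P[...,0]<.62)).items():
        m=m&reg;
        k,l,st,c=cv2.connectedComponentsWithStats(m.astype(np.uint8))
        for i in range(1,k):
            if st[i,4]<8: continue
            Q=P[l==i];print(n,nm,st[i],c[i],np.median(Q,0),'z',np.percentile(Q[:,2],[5,50,90,98]))
    if n=="top":
        for u,w in((290,275),(270,256),(310,256),(173,320),(414,310),(385,225),(287,250),(284,248),(290,252)): print(u,w,P[w,u])
        c=im[130:300,180:380];cv2.imwrite("pics/c1.png",cv2.resize(c,None,fx=4,fy=3.5,interpolation=2))
    else:
        c=im[180:350,200:370];cv2.imwrite("pics/c2.png",cv2.resize(c,None,fx=3.5,fy=3.5,interpolation=2))
E
python3 -c "
import cv2,numpy as np
a=cv2.imread('pics/c1.png')[:595,:800];b=cv2.imread('pics/c2.png');a=cv2.resize(a,(400,300));b=cv2.resize(b,(400,400))
im=np.zeros((600,800,3),np.uint8);im[:300,:400]=a;im[:400,400:]=b;cv2.imwrite('pics/c.png',im)"
```

```text
top blk [279 241  17  18 239] [286.9331 249.7741] [0.5107 0.0077 0.1686] z [0.1577 0.1686 0.2122 0.214 ]
290 275 [0.4566 0.0082 0.0297]
270 256 [0.514  0.0691 0.0361]
310 256 [ 0.5152 -0.0524  0.0258]
173 320 [0.3229 0.345  0.0663]
414 310 [ 0.3507 -0.3617  0.0479]
385 225 [ 0.6086 -0.2821  0.0436]
287 250 [0.5082 0.0072 0.2094]
284 248 [0.5134 0.0152 0.2106]
290 252 [0.51   0.002  0.1566]
scene red [288 263  37  15 282] [306.0709 269.3156] [0.5627 0.0203 0.1751] z [0.1635 0.1751 0.1791 0.1804]
scene red [270 269  16  17 179] [276.9553 277.1844] [0.6493 0.0304 0.1823] z [0.1622 0.1823 0.205  0.2114]
scene yel [279 267  22  28 220] [291.5773 280.35  ] [0.6336 0.1119 0.2205] z [0.2137 0.2205 0.2524 0.2565]
scene blk [313 252  18  25 219] [322.3516 265.1507] [0.519  0.0241 0.1616] z [0.1537 0.1616 0.2082 0.2101]
```

View pics/c2.png

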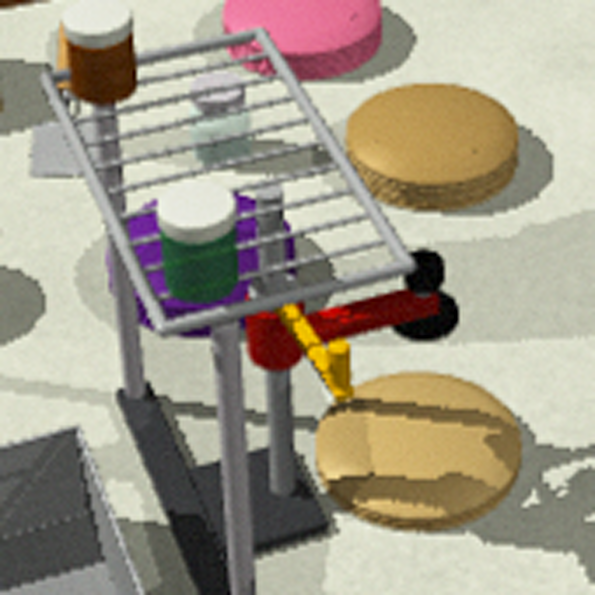

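```bash
python3 - <<'E'
from h import *
from workcell import env
np.set_printoptions(precision=4,suppress=True)
T=env.camera_params("top");S=env.camera_params("scene")
im=cv2.imread("pics/top0.png");d=np.load("pics/top0.npy");P=pts(d,T)
hsv=cv2.cvtColor(im,cv2.COLOR_BGR2HSV);h,s,v=[hsv[...,i].astype(int) for i in range(3)]
m=(v<60)&(P[...,2]>.2)&(P[...,2]<.23);m[:, :270]=0;m[:,310:]=0;m[:235]=0;m[270:]=0
ys,xs=np.nonzero(m);(c,r)=cv2.minEnclosingCircle(np.c_[xs,ys].astype(np.float32));print('knob px',c,r,len(xs),(xs.mean(),ys.mean()),ray(xs.mean(),ys.mean(),T,.211))
ym=(h>15)&(h<32)&(s>150)&(v>60);ym[:190]=0;ym[215:]=0;ym[:,:225]=0;ym[:,300:]=0
ys,xs=np.nonzero(ym);print(len(xs),xs.min(),xs.max(),ys.min(),ys.max())
for x in np.unique(xs): print(x,ys[xs==x].mean(),P[int(ys[xs==x].mean()),x],end=';')
rm=((h<8)|(h>172))&(s>150)&(v>40);rm[:200]=0;rm[260:]=0;rm[:,270:]=rm[:,270:];rm[:,:270]=0;rm[:,300:]=0
ys,xs=np.nonzero(rm);print()
for y in np.unique(ys): print(y,xs[ys==y].mean(),P[y,int(xs[ys==y].mean())],end=';')
print('\npin top scene',ray(200+341/3.5,180+343/3.5,S,.258),'knob top scene',ray(200+426/3.5,180+256/3.5,S,.211))
cv2.imwrite("pics/c1.png",cv2.resize(im[180:280,220:340],None,fx=6.5,fy=6,interpolation=2))
E
```

```text
knob px (285.3333435058594, 247.0) 6.009352684020996 110 (np.float64(285.3818181818182), np.float64(247.02727272727273)) [0.516  0.0115 0.211 ]
55 240 277 201 204
240 202.5 [0.6274 0.1275 0.2576];241 202.5 [0.6274 0.1249 0.2574];242 203.0 [0.6243 0.122  0.2593];249 204.0 [0.6317 0.1098 0.2178];250 204.0 [0.6309 0.1066 0.2211];251 204.0 [0.6299 0.1033 0.2256];252 203.5 [0.6342 0.1016 0.2193];253 203.5 [0.6339 0.0988 0.2202];254 203.5 [0.6341 0.0962 0.2196];255 204.0 [0.631  0.0933 0.2208];260 204.0 [0.6305 0.0797 0.2232];261 203.5 [0.6336 0.0772 0.2214];262 203.5 [0.6338 0.0747 0.2206];263 203.5 [0.6342 0.0721 0.2193];264 203.0 [0.6339 0.0693 0.2204];265 203.5 [0.6341 0.0667 0.2198];266 203.0 [0.633  0.0636 0.2239];267 203.5 [0.6334 0.0611 0.2223];273 203.0 [0.6337 0.0451 0.2213];274 203.0 [0.6336 0.0424 0.2219];275 202.5 [0.6358 0.0396 0.224 ];276 202.5 [0.6364 0.0371 0.2216];277 203.0 [0.6332 0.0342 0.2236];
212 286.0 [0.6154 0.0119 0.1931];213 286.5 [0.6151 0.0126 0.1818];214 286.5 [0.6123 0.0125 0.1817];215 286.5 [0.6098 0.0126 0.1806];216 286.5 [0.6081 0.0129 0.1753];217 286.5 [0
[... 185 characters left out ...]
;223 287.0 [0.5875 0.0097 0.1795];224 286.5 [0.5849 0.0125 0.1785];225 286.5 [0.5817 0.0123 0.1805];226 286.5 [0.5794 0.0125 0.178 ];227 286.0 [0.5763 0.0123 0.1795];228 286.0 [0.5734 0.0123 0.18  ];229 286.0 [0.5708 0.0123 0.1791];230 286.0 [0.5673 0.0121 0.1828];231 286.0 [0.5642 0.012  0.1841];232 286.0 [0.5623 0.0122 0.1794];233 286.0 [0.5602 0.0124 0.1759];234 286.0 [0.5569 0.0122 0.1782];235 286.0 [0.5538 0.0121 0.1804];236 286.5 [0.5513 0.0122 0.1786];237 286.5 [0.5482 0.012  0.1807];238 286.5 [0.5455 0.012  0.18  ];239 286.5 [0.5426 0.012  0.1807];240 287.0 [0.54   0.0093 0.1795];241 287.0 [0.5374 0.0093 0.1784];
pin top scene [0.6279 0.1301 0.258 ] knob top scene [0.516 0.013 0.211]
```

View pics/c1.png

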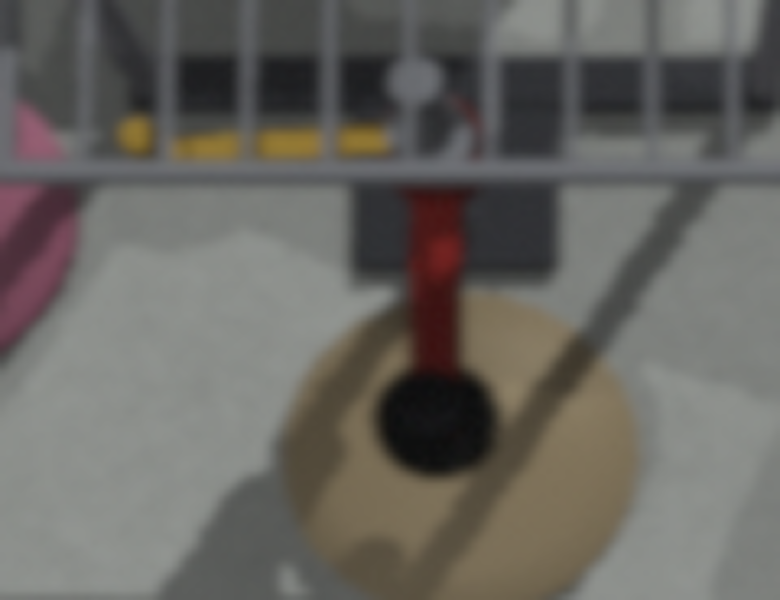

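```bash
cat > go.py <<'E'
import sys
from h import *
from workcell import env
np.set_printoptions(precision=4,suppress=True)
def tgt(tilt,yaw=0):  # tool z down & tilted toward azimuth yaw (deg); tool y horizontal
    t,a=np.radians([tilt,yaw]);z=np.array([np.sin(t)*np.cos(a),np.sin(t)*np.sin(a),-np.cos(t)]);y=np.array([-np.sin(a),np.cos(a),0])
    return R.from_matrix(np.c_[np.cross(y,z),y,z])
x,y,z,tilt=map(float,sys.argv[1:5]);yaw=float(sys.argv[5]) if len(sys.argv)>5 else 0
s=env.get_state();R0=rot(s['orientation']);D=R0.inv()*tgt(tilt,yaw)
print('t',s['clock'],'tcp',s['tcp_pos'],'F',s['wrist_force'],'j',s['joint_pos'])
print('shift',R0.inv().apply(np.array([x,y,z])-s['tcp_pos']),'turn',np.degrees(D.as_rotvec()))
E
python3 go.py .466 .012 .31 30
```

```text
t 0.1 tcp [0.1492 0.5548 0.2305] F [-0.9174  0.0991  0.7512] j [ 1.1684  0.3139  0.0451  1.3036 -0.      1.4312]
shift [-0.4469 -0.442  -0.0789] turn [ -4.0308 -29.8496 -14.6891]
```

```bash
python3 -m creep '[[0,0,-0.05,0,0,0],[-0.03,-0.03,-0.08,0,0,0],[-0.07,-0.07,-0.08,-0.5,-4,-2],[-0.10,-0.10,-0.08,-1,-8,-4],[-0.14,-0.14,-0.08,-1.5,-12,-6],[-0.175,-0.175,-0.08,-2,-16,-8],[-0.21,-0.21,-0.08,-3,-20,-10],[-0.245,-0.245,-0.08,-3.5,-25,-12]]' 0 40; python3 go.py .466 .012 .31 30
```

```text
clock: 0.9
tcp_pos: [0.3201, 0.2583, 0.3113]
orientation: [0.22, 0.023, 0.975, 0.001]
wrist_force: [1.2, 0.4, 0.5]
finger_gap: 0.0001
t 0.9 tcp [0.3201 0.2583 0.3113] F [1.1786 0.4393 0.4947] j [ 0.6872 -0.2882 -0.4612  1.051  -0.2817  0.6854]
shift [-0.1424 -0.2395  0.0656] turn [-0.551  -4.601  -2.6232]
```

```bash
python3 -m creep '[[-0.02,-0.035,0.01,0,-1,-0.5],[-0.045,-0.075,0.02,0,-2,-1],[-0.07,-0.115,0.03,-0.2,-3,-1.5],[-0.095,-0.155,0.042,-0.4,-4,-2],[-0.12,-0.2,0.055,-0.5,-4.6,-2.6],[-0.142,-0.239,0.066,-0.5,-4.6,-2.6],[-0.142,-0.239,0.066,-0.5,-4.6,-2.6],[-0.142,-0.239,0.066,-0.5,-4.6,-2.6]]' 0 40; python3 go.py .524 .012 .23 30; python3 - <<'E'
from h import *
from workcell import env
p=env.camera_params("wrist");im,d=env.read_camera("wrist");cv2.imwrite("pics/w1.png",im);np.save("pics/w1.npy",d);print(p)
E
```

```text
clock: 1.7
tcp_pos: [0.4644, 0.0121, 0.3077]
orientation: [0.256, 0.004, 0.967, -0.0]
wrist_force: [-0.4, -0.5, 0.4]
finger_gap: 0.0002
t 1.7 tcp [0.4644 0.0121 0.3077] F [-0.399  -0.4796  0.417 ] j [-0.2154 -0.3438 -0.5516  0.8546  0.1038 -0.1808]
shift [-0.0133  0.0002  0.0971] turn [-0.1333 -0.3172 -0.4029]
{'fx': 371.4730552223262, 'fy': 371.4730552223262, 'cx': 321.7737951721576, 'cy': 239.03924894400475, 'position': array([0.32461419, 0.01162794, 0.3931493 ]), 'orientation': array([ 0.64981673, -0.28560431, -0.28429372,  0.64447302])}
```

View pics/w1.png

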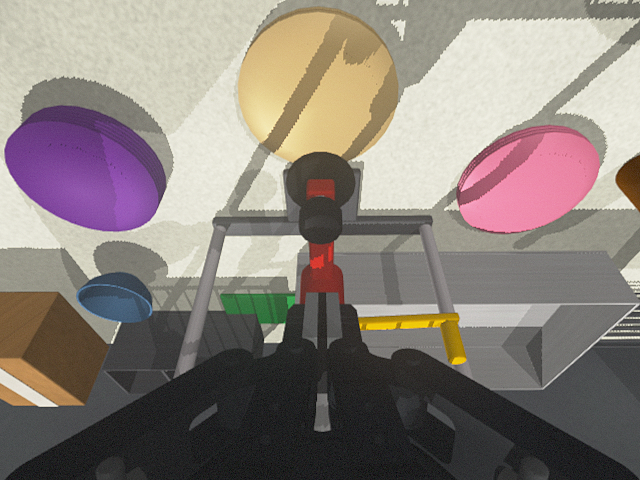

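```bash
python3 - <<'E'
from h import *
from workcell import env
np.set_printoptions(precision=4,suppress=True)
p=env.camera_params("wrist");im=cv2.imread("pics/w1.png");d=np.load("pics/w1.npy");P=pts(d,p)
m=(im.max(2)<70)&(P[...,2]>.19)&(P[...,2]<.225)&(d>0);m[260:]=0
ys,xs=np.nonzero(m);print('knob',len(xs),xs.mean(),ys.mean(),P[m].mean(0),P[m].min(0),P[m].max(0))
h=cv2.cvtColor(im,cv2.COLOR_BGR2HSV);y=(h[...,0]>17)&(h[...,0]<32)&(h[...,1]>180)&(h[...,2]>90);y[:300]=0
t=y&(P[...,2]>.235);print('pin',t.sum(),np.median(P[t],0),P[t].min(0),P[t].max(0));print('pintop ray',ray(459,357,p,.258))
b=y&(P[...,2]<.228)&(P[...,2]>.2);print('bar',np.polyfit(P[b][:,1],P[b][:,0],1))
E
python3 -m creep '[[-0.002,0,0.015,0,0,0],[-0.005,0,0.035,0,0,-0.2],[-0.008,0,0.055,0,0,-0.4],[-0.010,0,0.075,0,-0.3,-0.4],[-0.012,0,0.09,0,-0.3,-0.4],[-0.013,0,0.097,0,-0.3,-0.4],[-0.013,0,0.097,0,-0.3,-0.4],[-0.013,0,0.097,0,-0.3,-0.4]]'; python3 go.py .524 .012 .13 30
```

```text
knob 1567 320.84109763880025 219.9566049776643 [0.5088 0.0115 0.2062] [ 0.4985 -0.0043  0.19  ] [0.5284 0.0262 0.2124]
pin 530 [0.6198 0.1237 0.249 ] [0.3243 0.0127 0.235 ] [0.6298 0.1323 0.3932]
pintop ray [0.6172 0.125  0.258 ]
bar [-0.1009  0.6334]
clock: 2.55
tcp_pos: [0.524, 0.015, 0.2314]
orientation: [0.26, -0.003, 0.966, -0.001]
wrist_force: [0.2, 0.0, 0.1]
finger_gap: 0.0
t 2.55 tcp [0.524  0.015  0.2314] F [0.2371 0.013  0.0958] j [-0.1759 -0.1884 -0.6419  0.5985  0.0884 -0.1588]
shift [ 0.0509 -0.0028  0.0877] turn [0.0282 0.1184 0.3554]
```

```bash
python3 -m creep '[[0.004,-0.001,0.007,0,0,0],[0.008,-0.002,0.014,0,0,0],[0.0115,-0.002,0.02,0,0,0],[0.015,-0.002,0.026,0,0,0],[0.019,-0.002,0.033,0,0,0],[0.023,-0.002,0.04,0,0,0],[0.027,-0.002,0.047,0,0,0],[0.031,-0.002,0.054,0,0,0]]'; python3 go.py .524 .012 .11 30
```

```text
clock: 3.35
tcp_pos: [0.5247, 0.0116, 0.1692]
orientation: [0.261, -0.002, 0.965, -0.001]
wrist_force: [-5.4, 2.1, 8.6]
finger_gap: 0.0
t 3.35 tcp [0.5247 0.0116 0.1692] F [-5.4438  2.0594  8.6452] j [-0.1843 -0.1317 -0.7625  0.4202  0.092  -0.1639]
shift [0.0303 0.0005 0.0508] turn [-0.0195  0.2041  0.2404]
```

```bash
python3 -m creep '[[0.004,0,0.007,0,0,0],[0.008,0,0.014,0,0,0],[0.0115,0,0.02,0,0,0],[0.015,0,0.026,0,0,0],[0.019,0,0.033,0,0,0],[0.023,0,0.04,0,0,0],[0.027,0,0.047,0,0,0],[0.0285,0,0.0495,0,0,0]]'; python3 go.py .524 .012 .0945 30
python3 - <<'E'
from h import *
from workcell import env
np.set_printoptions(precision=4,suppress=True)
p=env.camera_params("scene");im,d=env.read_camera("scene");P=pts(d,p);cv2.imwrite("pics/s2.png",im)
h=cv2.cvtColor(im,cv2.COLOR_BGR2HSV);y=(h[...,0]>17)&(h[...,0]<32)&(h[...,1]>180)&(h[...,2]>90)&(P[...,0]>.55)&(P[...,0]<.67)&(abs(P[...,1])<.16)
print(y.sum(),np.percentile(P[y],[2,50,98],axis=0))
a=im[200:370,200:400];cv2.imwrite("pics/s2c.png",cv2.resize(a,None,fx=3.5,fy=3.5,interpolation=2))
E
```

```text
clock: 4.15
tcp_pos: [0.5248, 0.0116, 0.1116]
orientation: [0.26, -0.002, 0.966, -0.001]
wrist_force: [-4.8, 1.8, 7.3]
finger_gap: 0.0001
t 4.15 tcp [0.5248 0.0116 0.1116] F [-4.8021  1.8287  7.3264] j [-0.1846 -0.0525 -0.8613  0.2428  0.0924 -0.1642]
shift [0.0093 0.0005 0.0144] turn [-0.0007  0.174   0.235 ]
228 [[0.6034 0.0166 0.0482]
 [0.6342 0.1028 0.1183]
 [0.6435 0.1379 0.1534]]
```

View pics/s2c.png

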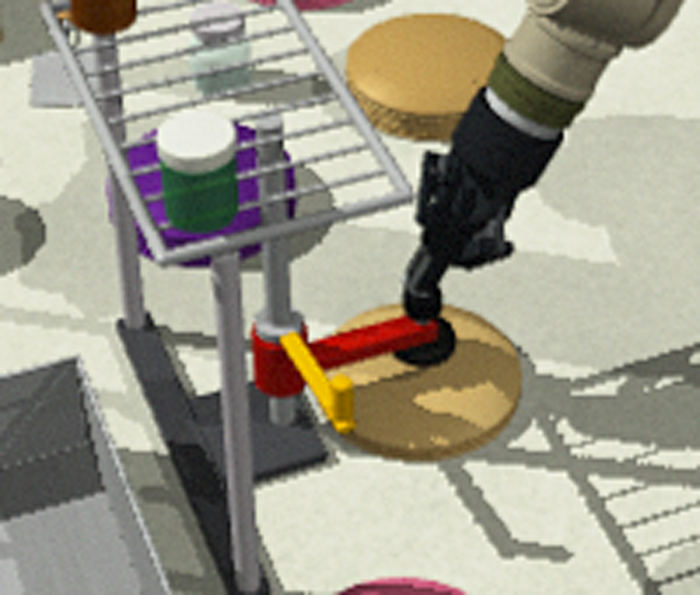

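The arm is following the push, with the foot about 17 mm above the plates. From here I'll creep down.

```bash
python3 -m creep '[[0.001,0,0.0017,0,0,0],[0.002,0,0.0035,0,0,0],[0.003,0,0.0052,0,0,0],[0.004,0,0.007,0,0,0],[0.005,0,0.0087,0,0,0],[0.006,0,0.0104,0,0,0],[0.0063,0,0.011,0,0,0],[0.0065,0,0.0113,0,0,0]]'
python3 -m creep '[[0.0001,0,0.0002,0,0,0],[0.0003,0,0.0005,0,0,0],[0.0004,0,0.0007,0,0,0],[0.0005,0,0.0009,0,0,0],[0.0006,0,0.0011,0,0,0],[0.0008,0,0.0013,0,0,0],[0.0009,0,0.0015,0,0,0],[0.001,0,0.0017,0,0,0]]';python3 - <<'E'
from h import *
from workcell import env
np.set_printoptions(precision=4,suppress=True)
p=env.camera_params("scene");im,d=env.read_camera("scene");P=pts(d,p)
h=cv2.cvtColor(im,cv2.COLOR_BGR2HSV);y=(h[...,0]>17)&(h[...,0]<32)&(h[...,1]>180)&(h[...,2]>90)&(P[...,0]>.55)&(P[...,0]<.67)&(abs(P[...,1])<.16)
print(y.sum(),np.percentile(P[y],[2,50,98],axis=0))
E
```

```text
clock: 5.0
tcp_pos: [0.5247, 0.0116, 0.0989]
orientation: [0.26, -0.002, 0.966, -0.001]
wrist_force: [-5.0, 1.7, 7.9]
finger_gap: -0.0002
clock: 5.8
tcp_pos: [0.5248, 0.0116, 0.097]
orientation: [0.26, -0.002, 0.966, -0.001]
wrist_force: [-4.1, 0.9, 8.2]
finger_gap: -0.0001
229 [[0.591  0.0123 0.0206]
 [0.6338 0.1004 0.1032]
 [0.6435 0.1373 0.139 ]]
```

```bash
python3 -m creep '[[0.0001,0,0.0001,0,0,0],[0.0001,0,0.0002,0,0,0],[0.0002,0,0.0003,0,0,0],[0.0002,0,0.0004,0,0,0],[0.0003,0,0.0005,0,0,0],[0.0003,0,0.0006,0,0,0],[0.0004,0,0.0007,0,0,0],[0.0005,0,0.0009,0,0,0]]'
python3 -m creep '[[0.0001,0,0.0001,0,0,0],[0.0001,0,0.0002,0,0,0],[0.0002,0,0.0003,0,0,0],[0.0002,0,0.0004,0,0,0],[0.0003,0,0.0005,0,0,0],[0.0003,0,0.0005,0,0,0],[0.0003,0,0.0005,0,0,0],[0.0003,0,0.0005,0,0,0]]'
```

```text
clock: 6.65
tcp_pos: [0.5248, 0.0116, 0.096]
orientation: [0.26, -0.002, 0.966, -0.001]
wrist_force: [-4.0, 2.5, 7.6]
finger_gap: 0.0001
clock: 7.45
tcp_pos: [0.5248, 0.0116, 0.0954]
orientation: [0.26, -0.002, 0.966, -0.001]
wrist_force: [-4.0, 1.8, 7.6]
finger_gap: 0.0
```

```bash
python3 -m creep '[[0.0001,0,0.0001,0,0,0],[0.0001,0,0.0002,0,0,0],[0.0002,0,0.0003,0,0,0],[0.0002,0,0.0004,0,0,0],[0.0003,0,0.0005,0,0,0],[0.0003,0,0.0005,0,0,0],[0.0003,0,0.0005,0,0,0],[0.0003,0,0.0005,0,0,0]]'
python3 -m creep '[[0.0001,0,0.0001,0,0,0],[0.0001,0,0.0002,0,0,0],[0.0002,0,0.0003,0,0,0],[0.0002,0,0.0004,0,0,0],[0.0003,0,0.0005,0,0,0],[0.0003,0,0.0005,0,0,0],[0.0003,0,0.0005,0,0,0],[0.0003,0,0.0005,0,0,0]]'
```

```text
clock: 8.25
tcp_pos: [0.5247, 0.0116, 0.0948]
orientation: [0.26, -0.002, 0.966, -0.001]
wrist_force: [-4.6, 1.8, 7.1]
finger_gap: 0.0001
clock: 9.05
tcp_pos: [0.5247, 0.0116, 0.0942]
orientation: [0.26, -0.002, 0.966, -0.001]
wrist_force: [-4.1, 2.3, 7.6]
finger_gap: 0.0003
```

```bash
python3 -m creep '[[0.0001,0,0.0001,0,0,0],[0.0001,0,0.0002,0,0,0],[0.0002,0,0.0003,0,0,0],[0.0002,0,0.0004,0,0,0],[0.0003,0,0.0005,0,0,0],[0.0003,0,0.0005,0,0,0],[0.0003,0,0.0005,0,0,0],[0.0003,0,0.0005,0,0,0]]'

```

```text
clock: 9.85
tcp_pos: [0.5247, 0.0116, 0.0936]
orientation: [0.26, -0.002, 0.966, -0.001]
wrist_force: [-3.5, 1.4, 7.2]
finger_gap: -0.0001
```

```bash
python3 -m creep '[[0.0001,0,0.0001,0,0,0],[0.0001,0,0.0002,0,0,0],[0.0002,0,0.0003,0,0,0],[0.0002,0,0.0004,0,0,0],[0.0003,0,0.0005,0,0,0],[0.0003,0,0.0005,0,0,0],[0.0003,0,0.0005,0,0,0],[0.0003,0,0.0005,0,0,0]]'

```

```text
clock: 10.65
tcp_pos: [0.5247, 0.0115, 0.0931]
orientation: [0.26, -0.002, 0.966, -0.001]
wrist_force: [-4.1, 1.5, 7.2]
finger_gap: 0.0003
```

```bash
python3 -m creep '[[0.0001,0,0.0001,0,0,0],[0.0001,0,0.0002,0,0,0],[0.0002,0,0.0003,0,0,0],[0.0002,0,0.0004,0,0,0],[0.0003,0,0.0005,0,0,0],[0.0003,0,0.0005,0,0,0],[0.0003,0,0.0005,0,0,0],[0.0003,0,0.0005,0,0,0]]'

```

```text
clock: 11.45
tcp_pos: [0.5248, 0.0116, 0.0927]
orientation: [0.26, -0.002, 0.965, -0.001]
wrist_force: [-5.6, 1.2, 9.8]
finger_gap: -0.0003
```

```bash
python3 -m creep '[[0.0001,0,0.0001,0,0,0],[0.0001,0,0.0002,0,0,0],[0.0002,0,0.0003,0,0,0],[0.0002,0,0.0004,0,0,0],[0.0003,0,0.0005,0,0,0],[0.0003,0,0.0005,0,0,0],[0.0003,0,0.0005,0,0,0],[0.0003,0,0.0005,0,0,0]]'; python3 - <<'E'
from h import *
from workcell import env
np.set_printoptions(precision=4,suppress=True)
p=env.camera_params("scene");im,d=env.read_camera("scene");P=pts(d,p)
h=cv2.cvtColor(im,cv2.COLOR_BGR2HSV);y=(h[...,0]>17)&(h[...,0]<32)&(h[...,1]>180)&(h[...,2]>90)&(P[...,0]>.55)&(P[...,0]<.67)&(abs(P[...,1])<.16)
print(y.sum(),np.percentile(P[y],[2,50,98],axis=0))
print(env.get_state()['wrist_force'])
cv2.imwrite("pics/s3.png",cv2.resize(im[250:340,250:360],None,fx=6.5,fy=6.5,interpolation=2))
E
```

```text
clock: 12.25
tcp_pos: [0.5249, 0.0116, 0.0926]
orientation: [0.261, -0.002, 0.965, -0.001]
wrist_force: [-9.7, 2.0, 15.4]
finger_gap: -0.0001
227 [[0.5928 0.0151 0.0198]
 [0.634  0.0974 0.0988]
 [0.6436 0.1369 0.1345]]
[-10.4723   2.4988  14.5561]
```

View pics/s3.png

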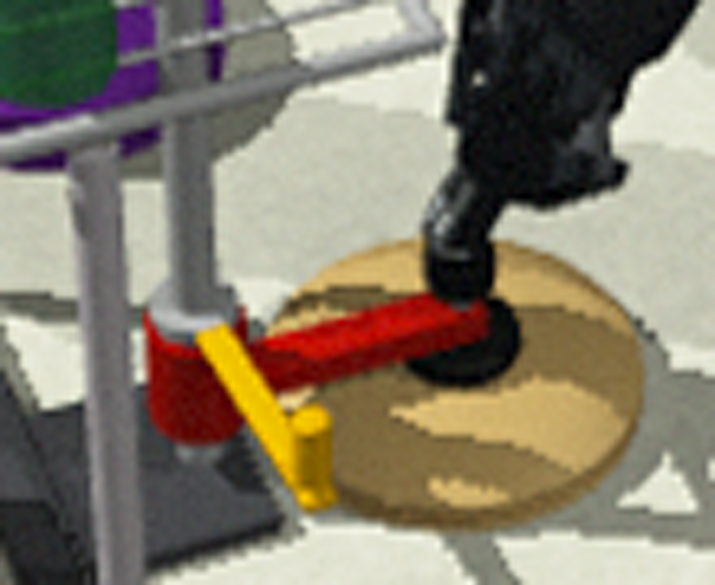

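Contact: the downward motion stopped and the force rose from 7.5 N to 15 N. Next I'll back straight off and move to the front of the lever.

```bash
python3 -m creep '[[-0.0005,0,-0.0009,0,0,0],[-0.002,0,-0.003,0,0,0],[-0.005,0,-0.009,0,0,0],[-0.012,0,-0.02,0,0,0],[-0.02,0,-0.035,0,0,0],[-0.03,0,-0.05,0,0,0],[-0.04,0,-0.07,0,0,0],[-0.045,0,-0.08,0,0,0]]'; python3 go.py .54 .125 .23 40
```

```text
clock: 13.1
tcp_pos: [0.5243, 0.0113, 0.1857]
orientation: [0.261, -0.002, 0.965, -0.001]
wrist_force: [0.8, -0.0, -0.4]
finger_gap: -0.0001
t 13.1 tcp [0.5243 0.0113 0.1857] F [ 0.816  -0.0153 -0.3754] j [-0.1846 -0.1506 -0.7334  0.4671  0.0914 -0.1644]
shift [-0.0364  0.1135 -0.0305] turn [-0.0496 -9.7426  0.2592]
```

```bash
python3 -m creep '[[-0.005,0.015,-0.005,0,-1,0],[-0.012,0.035,-0.01,0,-3,0],[-0.02,0.06,-0.015,0,-5,0],[-0.027,0.085,-0.02,0,-7,0],[-0.033,0.1,-0.025,0,-9,0],[-0.036,0.1135,-0.03,0,-9.7,0.2],[-0.036,0.1135,-0.03,0,-9.7,0.2],[-0.036,0.1135,-0.03,0,-9.7,0.2]]' 0.045 20; python3 - <<'E'
from h import *
from workcell import env
np.set_printoptions(precision=4,suppress=True)
for n in("wrist","scene"):
    p=env.camera_params(n);im,d=env.read_camera(n);P=pts(d,p)
    h=cv2.cvtColor(im,cv2.COLOR_BGR2HSV);y=(h[...,0]>17)&(h[...,0]<32)&(h[...,1]>180)&(h[...,2]>90)&(P[...,0]>.5)&(P[...,0]<.67)&(abs(P[...,1])<.16)&(d>0)
    t=y&(P[...,2]>.112)&(P[...,2]<.15);b=y&(P[...,2]<.108)&(P[...,2]>.08)
    print(n,y.sum(),t.sum(),np.percentile(P[t],[2,50,98],axis=0),'bar',b.sum(),np.percentile(P[b],[2,50,98],axis=0),np.polyfit(P[b][:,1],P[b][:,0],1))
    if n=="wrist":cv2.imwrite("pics/w2.png",im)
E
python3 go.py .573 .125 .189 40
```

```text
clock: 13.9
tcp_pos: [0.539, 0.1254, 0.2269]
orientation: [0.34, -0.001, 0.94, -0.0]
wrist_force: [-0.2, -1.1, -0.6]
finger_gap: 0.0452
wrist 2623 626 [[0.618  0.1172 0.1127]
 [0.6204 0.1241 0.1278]
 [0.6296 0.1311 0.1371]] bar 1922 [[0.619  0.0293 0.0941]
 [0.6257 0.0801 0.1002]
 [0.6361 0.1313 0.1057]] [-0.0945  0.6337]
scene 229 59 [[0.6235 0.1232 0.1134]
 [0.6311 0.1319 0.128 ]
 [0.6381 0.1373 0.1367]] bar 152 [[0.6247 0.0302 0.0912]
 [0.6356 0.0812 0.0978]
 [0.6441 0.1364 0.1057]] [-0.0624  0.6405]
t 14.0 tcp [0.5391 0.1247 0.2267] F [ 0.1907 -0.8722  0.4719] j [ 0.127  -0.2007 -0.7742  0.3074 -0.0819  0.0973]
shift [-0.002   0.0003  0.0506] turn [-0.0455 -0.2386  0.0335]
```

View pics/w2.png

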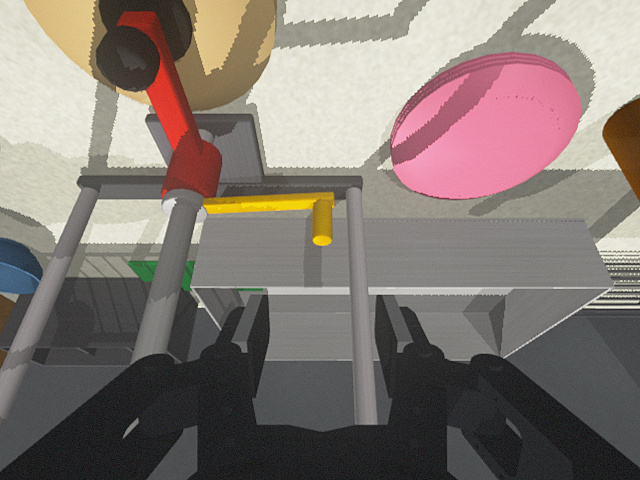

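```bash
python3 -m creep '[[0,0,0.02,0,0,0],[-0.001,0,0.045,0,0,0],[-0.0015,0,0.07,0,0,0],[-0.002,0,0.095,0,0,0],[-0.003,0,0.12,0,0,0],[-0.003,0,0.14,0,0,0],[-0.003,0,0.15,0,0,0],[-0.003,0,0.151,0,0,0]]'; python3 go.py .639 .1245 .1125 40
python3 - <<'E'
from workcell import env
import cv2,numpy as np
im,d=env.read_camera("wrist");a=im[200:440,160:480]
im,d=env.read_camera("scene");b=im[240:340,230:350]
cv2.imwrite("pics/g.png",np.hstack([cv2.resize(a,(400,300)),cv2.resize(b,(360,300),interpolation=2)]))
E
```

```text
clock: 14.8
tcp_pos: [0.638, 0.1243, 0.1111]
orientation: [0.339, 0.0, 0.941, -0.001]
wrist_force: [-0.6, -0.3, 0.1]
finger_gap: 0.0451
t 14.8 tcp [0.638  0.1243 0.1111] F [-0.5964 -0.2736  0.0634] j [ 0.099   0.1509 -0.7794 -0.049  -0.0643  0.0762]
shift [-0.0017  0.0002 -0.0004] turn [-0.0719 -0.3519  0.0046]
```

View pics/g.png

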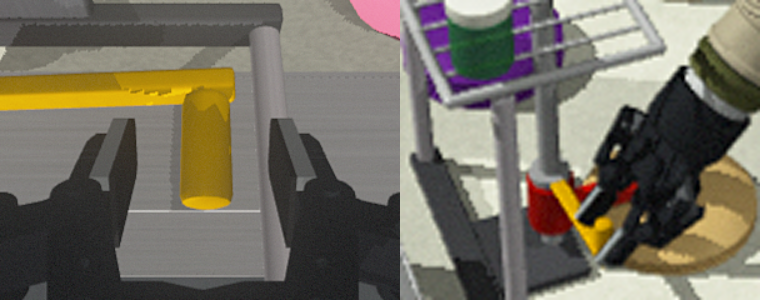

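```bash
python3 -m creep '[[-0.0015,0,0,0,0,0],[-0.0015,0,0,0,0,0],[-0.0015,0,0,0,0,0],[-0.0015,0,0,0,0,0],[-0.0015,0,0,0,0,0],[-0.0015,0,0,0,0,0],[-0.0015,0,0,0,0,0],[-0.0015,0,0,0,0,0]]' 0.005 20
python3 - <<'E'
from h import *
from workcell import env
np.set_printoptions(precision=4,suppress=True)
s=env.get_state();R0=rot(s['orientation']);t=s['tcp_pos'];print(t,s['wrist_force'],s['finger_gap'])
post=np.array([.635,.0115]);pin=np.array([.6265,.1245]);v=pin-post;print(np.linalg.norm(v),'ang',np.arctan2(-v[0],v[1]))
for a in np.radians(np.arange(5,50,5)):
    w=np.array([[np.cos(a),-np.sin(a)],[np.sin(a),np.cos(a)]])@v-v
    print(round(np.degrees(a)),R0.inv().apply([w[0],w[1],0]),R0.inv().apply([0,0,np.degrees(a)]))
E
```

```text
clock: 15.7
tcp_pos: [0.6402, 0.1255, 0.1152]
orientation: [0.342, -0.0, 0.94, -0.0]
wrist_force: [-1.8, 0.1, 5.9]
finger_gap: 0.0151
[0.6402 0.1255 0.1152] [-1.7726  0.1184  5.877 ] 0.015100994147451913
0.11331923931972011 ang 0.07507984550724019
5 [ 0.0075 -0.0012 -0.0063] [-3.2107 -0.0026 -3.8329]
10 [ 0.0149 -0.0032 -0.0125] [-6.4214 -0.0051 -7.6659]
15 [ 0.0222 -0.006  -0.0186] [ -9.6321  -0.0077 -11.4988]
20 [ 0.0292 -0.0097 -0.0245] [-12.8428  -0.0103 -15.3318]
25 [ 0.036  -0.0141 -0.0302] [-16.0535  -0.0128 -19.1647]
30 [ 0.0425 -0.0193 -0.0356] [-19.2641  -0.0154 -22.9977]
35 [ 0.0485 -0.0253 -0.0406] [-22.4748  -0.0179 -26.8306]
40 [ 0.0542 -0.0318 -0.0454] [-25.6855  -0.0205 -30.6636]
45 [ 0.0594 -0.039  -0.0497] [-28.8962  -0.0231 -34.4965]
```

```bash
python3 -m creep '[[0.0075,-0.001,-0.006,0,0,0],[0.015,-0.003,-0.0125,0,0,0],[0.022,-0.006,-0.0186,0,0,0],[0.029,-0.0095,-0.0245,0,0,0],[0.036,-0.014,-0.030,0,0,0],[0.0425,-0.019,-0.0355,0,0,0],[0.0485,-0.025,-0.0405,0,0,0],[0.0485,-0.025,-0.0405,0,0,0]]'
python3 - <<'E'
from h import *
from workcell import env
np.set_printoptions(precision=4,suppress=True)
for n in("scene","wrist"):
    p=env.camera_params(n);im,d=env.read_camera(n);P=pts(d,p)
    h=cv2.cvtColor(im,cv2.COLOR_BGR2HSV);y=(h[...,0]>17)&(h[...,0]<32)&(h[...,1]>180)&(h[...,2]>90)&(P[...,0]>.5)&(P[...,0]<.67)&(abs(P[...,1])<.16)&(d>0)
    t=y&(P[...,2]>.112)&(P[...,2]<.15);b=y&(P[...,2]<.106)&(P[...,2]>.08)
    print(n,y.sum(),t.sum(),np.median(P[t],0),P[y][:,2].max(),'bar',b.sum());
    if b.sum()>5:
        l=cv2.fitLine(P[b][:,:2].astype(np.float32),2,0,.01,.01).ravel();print('bar ang',np.arctan2(-l[0],l[1]),l)
print(env.get_state()['wrist_force'])
E
```

```text
clock: 16.5
tcp_pos: [0.5747, 0.1021, 0.1148]
orientation: [0.341, -0.002, 0.94, 0.002]
wrist_force: [-6.8, 8.4, 12.9]
finger_gap: 0.0151
scene 198 17 [0.5747 0.104  0.1324] 0.13826945007862168 bar 173
bar ang -2.5193896 [ 0.5828 -0.8126  0.5994  0.0693]
wrist 7071 2498 [0.5594 0.1008 0.1262] 0.13697377495038318 bar 4092
bar ang -2.4867833 [ 0.609  -0.7932  0.5839  0.0706]
[-7.1053  8.8223 12.5427]
```

```bash
python3 -m creep '[[0.001,-0.001,-0.001,0,0,0],[0.002,-0.002,-0.002,0,0,0],[0.003,-0.0035,-0.003,0,0,0],[0.004,-0.005,-0.0045,0,0,0],[0.005,-0.0065,-0.0055,0,0,0],[0.006,-0.008,-0.0065,0,0,0],[0.007,-0.009,-0.007,0,0,0],[0.0078,-0.0095,-0.0072,0,0,0]]'
```

```text
clock: 17.4
tcp_pos: [0.5642, 0.0938, 0.1148]
orientation: [0.341, -0.003, 0.94, 0.003]
wrist_force: [-5.5, 12.4, 12.6]
finger_gap: 0.0151
```

```bash
python3 -m creep '[[0.0005,-0.0006,-0.0004,0,0,0],[0.001,-0.0013,-0.0008,0,0,0],[0.0015,-0.002,-0.0012,0,0,0],[0.002,-0.0028,-0.0017,0,0,0],[0.002,-0.0028,-0.0017,0,0,0],[0.002,-0.0028,-0.0017,0,0,0],[0.002,-0.0028,-0.0017,0,0,0],[0.002,-0.0028,-0.0017,0,0,0]]'; python3 - <<'E'
from h import *
from workcell import env
np.set_printoptions(precision=4,suppress=True)
for n in("scene","wrist"):
    p=env.camera_params(n);im,d=env.read_camera(n);P=pts(d,p)
    h=cv2.cvtColor(im,cv2.COLOR_BGR2HSV);y=(h[...,0]>17)&(h[...,0]<32)&(h[...,1]>180)&(h[...,2]>90)&(P[...,0]>.5)&(P[...,0]<.67)&(abs(P[...,1])<.16)&(d>0)
    t=y&(P[...,2]>.112)&(P[...,2]<.15);b=y&(P[...,2]<.106)&(P[...,2]>.08)
    print(n,y.sum(),t.sum(),np.median(P[t],0),P[y][:,2].max(),'bar',b.sum());
    if b.sum()>5:
        l=cv2.fitLine(P[b][:,:2].astype(np.float32),2,0,.01,.01).ravel();print('bar ang',np.pi+np.arctan2(-l[0],l[1]),l)
E
```

```text
clock: 18.2
tcp_pos: [0.5614, 0.0909, 0.1147]
orientation: [0.34, -0.003, 0.94, 0.003]
wrist_force: [-7.4, 10.9, 12.6]
finger_gap: 0.0152
scene 202 19 [0.5599 0.0928 0.1332] 0.1359512697063896 bar 174
bar ang 0.7691958 [ 0.6956 -0.7185  0.592   0.0627]
wrist 6500 2489 [0.5467 0.0895 0.1262] 0.1369552624449064 bar 3543
bar ang 0.7995188 [ 0.717  -0.6971  0.5748  0.0633]
```

```bash
python3 -m creep '[[0.0005,-0.0007,-0.0004,0,0,0],[0.001,-0.0014,-0.0008,0,0,0],[0.0015,-0.0022,-0.0012,0,0,0],[0.002,-0.003,-0.0016,0,0,0],[0.0025,-0.0037,-0.002,0,0,0],[0.0029,-0.0044,-0.0024,0,0,0],[0.0029,-0.0044,-0.0024,0,0,0],[0.0029,-0.0044,-0.0024,0,0,0]]'
```

```text
clock: 19.1
tcp_pos: [0.5573, 0.0867, 0.1145]
orientation: [0.34, -0.003, 0.94, 0.003]
wrist_force: [-8.6, 11.1, 12.7]
finger_gap: 0.0152
```

```bash
python3 -m creep '[[0.0004,-0.0006,-0.0003,0,0,0],[0.0007,-0.0012,-0.0006,0,0,0],[0.001,-0.0017,-0.0008,0,0,0],[0.0012,-0.002,-0.001,0,0,0],[0.0012,-0.002,-0.001,0,0,0],[0.0012,-0.002,-0.001,0,0,0],[0.0012,-0.002,-0.001,0,0,0],[0.0012,-0.002,-0.001,0,0,0]]'
```

```text
clock: 19.9
tcp_pos: [0.5568, 0.0861, 0.1148]
orientation: [0.341, -0.004, 0.94, 0.005]
wrist_force: [0.1, 17.1, 5.6]
finger_gap: 0.0152
```

The stop is reached: the tool moved 0.8 mm of a commanded 2.6 mm and the side force rose. I'll release and look.

```bash
python3 -m creep '[[0,0,0,0,0,0],[0,0.001,0,0,0,0],[0,0.001,0,0,0,0],[0,0.001,0,0,0,0],[0,0.001,0,0,0,0],[0,0.001,0,0,0,0],[0,0.001,0,0,0,0],[0,0.001,0,0,0,0]]' 0.04
python3 -m creep '[[0,0.001,-0.01,0,0,0],[0,0.001,-0.03,0,0,0],[0,0.001,-0.05,0,0,0],[0,0.001,-0.07,0,0,0],[0,0.001,-0.09,0,0,0],[0,0.001,-0.11,0,0,0],[0,0.001,-0.13,0,0,0],[0,0.001,-0.14,0,0,0]]'
python3 - <<'E'
from h import *
from workcell import env
np.set_printoptions(precision=4,suppress=True)
o=[]
for n in("scene","wrist"):
    p=env.camera_params(n);im,d=env.read_camera(n);P=pts(d,p)
    h=cv2.cvtColor(im,cv2.COLOR_BGR2HSV);y=(h[...,0]>17)&(h[...,0]<32)&(h[...,1]>180)&(h[...,2]>90)&(P[...,0]>.5)&(P[...,0]<.67)&(abs(P[...,1])<.16)&(d>0)
    t=y&(P[...,2]>.112)&(P[...,2]<.15);b=y&(P[...,2]<.106)&(P[...,2]>.08)
    print(n,y.sum(),t.sum(),np.median(P[t],0),'z98',np.percentile(P[y][:,2],98),'bar',b.sum());
    l=cv2.fitLine(P[b][:,:2].astype(np.float32),2,0,.01,.01).ravel();print('bar ang',np.pi+np.arctan2(-l[0],l[1]),l)
    o.append(cv2.resize(im[220:370,230:400],(400,353),interpolation=2) if n=="scene" else cv2.resize(im,(400,353)))
    if n=="wrist":
        k=(im.max(2)<70)&(P[...,2]>.07)&(P[...,2]<.1)&(abs(P[...,1]-.0115)<.02)&(abs(P[...,0]-.515)<.02);print('knob',k.sum(),np.percentile(P[k],[5,50,95],axis=0))
cv2.imwrite("pics/f.png",np.hstack(o))
E
```

```text
clock: 20.7
tcp_pos: [0.5576, 0.0825, 0.1145]
orientation: [0.34, -0.0, 0.94, -0.0]
wrist_force: [-0.1, -0.1, 0.1]
finger_gap: 0.0398
clock: 21.5
tcp_pos: [0.4672, 0.0838, 0.2241]
orientation: [0.342, -0.001, 0.94, -0.0]
wrist_force: [0.3, -0.2, 0.8]
finger_gap: 0.0402
scene 256 51 [0.555  0.0933 0.1287] z98 0.13504402979699584 bar 185
bar ang 0.8381963 [ 0.7434 -0.6688  0.5868  0.0618]
wrist 1917 610 [0.5429 0.0855 0.1288] z98 0.13683040538337768 bar 1211
bar ang 0.85512733 [ 0.7547 -0.6561  0.5786  0.0557]
knob 1387 [[ 0.5001 -0.0008  0.0729]
 [ 0.5067  0.0113  0.0875]
 [ 0.524   0.0238  0.0903]]
```

View pics/f.png

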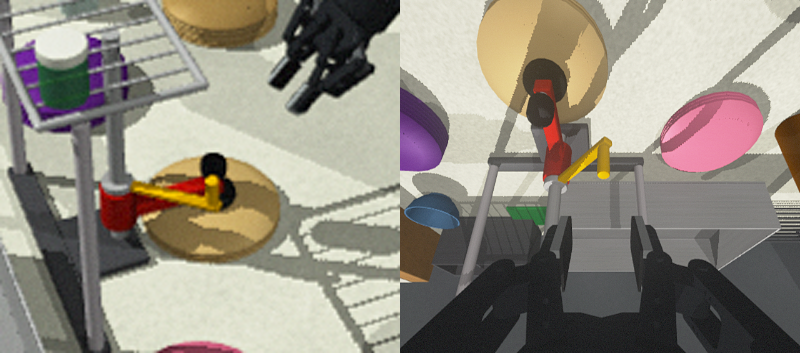

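```bash
python3 -c "
from workcell import env
print(env.get_state()['wrist_force']);print(env.hand_in())"
```

```text
[-0.51923007 -0.8428563  -0.64575455]
the job is handed in; nothing more can be done
None
```

I lowered the hold-down arm onto the 30 mm stack in the holder, swung the yellow lever round to its stop, released it and handed the job in. No verdict came back.

- **Foot:** I pressed the knob until the downward motion stopped and the vertical push rose from about 7.5 N to 15 N. After release, the knob's top measured about 89–90 mm high and the pin's top about 137 mm. That puts the foot at roughly 30–31 mm, on the plate top.
- **Lever:** I gripped the pin and swung it until the last step moved 0.8 mm of a commanded 2.6 mm and the side force rose to 17 N, so I took it to be at the stop. After release the lever bar measured 0.84 rad (scene camera) and 0.86 rad (wrist camera), measured from the world +y axis.
- **Disagreement:** before the swing the two cameras put the bar at 0.06 and 0.09 rad, and I could not tell whether that was the lever or the stand's own turn. The swing itself comes to 0.76–0.78 rad, above the 0.72 limit either way.
- **At hand-in:** the arm stood clear with under 1.2 N on the wrist. The stack in the holder looked undisturbed in the last pictures. I did not re-measure the other stacks or the bystanders; no move went near them at low height. About 21.6 s of the 51 s were used.

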